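Lock the filter cartridge into the bench dust extractor

ROBOT

A 7-joint arm with a two-finger parallel gripper is mounted at the origin on the work surface. World frame = base frame: x ahead of the robot, y to its left, z up, the work surface at z = 0. Lengths are in m, angles in rad, forces in N, time in s.
With the tool pointing down it reaches from about 0.4 to 0.85 m from the base axis. Payload 4.5 kg.
Tool frame: the origin (TCP) lies on the centre line of the jaws, within the pads' length; the fingertips stand 11 mm ahead of it and the grasp point (between the pads) lies 8 mm behind it; z points along the fingers, y is the line along which they close (so a half turn about z gives the same grasp; the last joint's range is limited). The gripper opens to 88 mm and grips with 3 to 60 N. Pads are 18 mm wide; open, the fingers measure 123 mm over their backs; the gripper's body (75 mm by 187 mm) begins 45 mm behind the grasp point.
Start: joints at [-1.075, 0.689, -0.195, 1.565, 0.157, 0.902, -0.215], TCP at [0.278, 0.56, 0.25] pointing down, gripper open.
Joint ranges: [-3.01, 3.01], [-0.46, 2.08], [-1.47, 1.51], [0.13, 2.56], [-1, 4.14], [0.04, 2.09], [-2.66, 2.66]. Speed limits (rad/s): [2.57, 2.57, 3.14, 3.14, 3.14, 3.14, 3.14].

INTERFACE

Orientations are given as a unit quaternion [x, y, z, w].
In Python, from plant import * gives the robot as it stands. The module is installed in compiled form; this text tells all that it offers.
- The arm moves only by the tool send_rows, never from a script. Its argument "motion" is a list of rows, each an object of numbers: "x", "y", "z": the shift along the tool's x, y, z in cm; "rx", "ry", "rz": the turn, a rotation vector about the tool's x, y, z in rad; "jaw": the finger opening in cm, from 0 to 8.81. In form: [{"x": .., "y": .., "z": .., "rx": .., "ry": .., "rz": .., "jaw": ..}, ...]. A call has exactly 5 rows; each row shifts and turns the commanded pose from where the row before left it, along the tool's axes as they then stand; what a row does not reach is not made up. A row lasts 1/10 s, in which the tool goes at most 50 mm and 8.59 degrees, less where a joint would pass 70% of its speed; a pose out of reach is approached as far as the arm can. A call is refused whole if a number of a shift passes 5 or a number of a turn 0.15, either way. A call with a gripper value outside its range is refused whole. The fingers move at their own pace and stop on an object; "grip_force" is the grip in N (left out, the last holds). Time passes only in rows, so rows that do not move let the fingers close, or fill a call up. It gives the time, the measured TCP pose, the force, the opening and the grip force at its end, in the units of the state.
- get_state(): the state, without advancing time (a new reading comes with each control period).
- snapshot(name): name is "side" or "top"; returns a dict with "img" (420x560x3 uint8, red, green, blue), "vertical_fov" (degrees; the focal length in pixels is half the picture's height over the tangent of half this angle, whatever the lens; pixels are square), "cx", "cy" (the principal point, pixels), "D" ([k1, k2, p1, p2, k3] as OpenCV has them; the pictures are not rectified), "extrinsics" (4x4, takes a point from camera to world coordinates). Camera axes: x right, y up, looking along -z (the intrinsics and any distortion apply to the point x, -y, -z); pixel columns grow to the right and rows downward; lengths in m; the calibration is good to about 2 mm. A picture is of the moment at which its call begins. There is no depth.
- finish_job(): hands the job in; it is judged then, once.
The state is a dict: "clock": time; "q": joint angles; "qd": joint speeds; "joint_torque": joint torques, N m; "tool_pos": TCP position; "eef_rot": TCP orientation; "contact_force": force on the tool from outside, world axes, zero at the start; "moment": the same for the moment, N m; "opening": opening from 0.0 (shut) to 1.0 (fully open); "finger_force": force on a finger pad.
Only numpy, scipy, OpenCV 4.12 (cv2) and the standard library are available. Lean on these libraries where they do the work, as an engineer would, in place of code of your own. Each camera call takes 0.05 s, during which the arm holds its last target. There are 200 camera calls.

TASK

Take the filter cartridge by its red handle and fit it into the round port on top of the grey dust extractor: find the slots with its two lugs, push it in against the spring, and twist it clockwise (seen from above) until it stops, so that it stays locked in by itself once you let go. Feel your way gently without forcing it, and leave the chisel, the glue bottle and the strip of wood where they are.

Things in the scene. Friction and masses are not known exactly. Their poses are not given: they have to be found in the camera images.
- cartridge_mid (a point): Loose filter cartridge, 74 mm tall, standing upright on the bench; this point is on its axis half-way up, 37 mm above its underside. z up, x along the red handle. Paper drum below (34 mm tall), then a blue flange 74 mm in diameter and 6 mm thick (this point is at mid-thickness), red handle on top. Half a turn about z makes no difference.
- handle (a point): Point to grip, on the axis of the cartridge, 25 mm above cartridge_mid, in its red handle: a bar 46 mm long (x), 16 mm wide (y: grip across this) and 34 mm tall, from 3 to 37 mm above cartridge_mid; finger tips must stay above the flange, whose top is 22 mm below this point.
- lugs (a point): Point on the cartridge's axis level with the middle of its two steel lugs, 18 mm below cartridge_mid. The lugs stick out of the drum along +x and -x, under the ends of the handle, hidden from above by the flange; each reaches 31 mm from the axis, is 10 mm wide and 6 mm thick (3 mm above and below this point).
- cartridge: The same cartridge, 85 to 170 g; origin at the centre of its underside, 37 mm below cartridge_mid, same axes. The paper drum is 44 mm in diameter, its foot tapers to 37 mm over the lowest 5 mm.
- extractor: Grey dust extractor, a box 160 mm (x) by 140 mm (y) by 100 mm tall, fixed to the bench, hose stub on its +x side; origin under its centre, on the bench. In its top, round the port, an aluminium collar with two opposite open slots, roughly along its +x and -x (white marks), but set up to 0.3 rad to either side, not measured: find them by feel or sight. The collar is clamped and does not turn.
- port (a point): Centre of the round port, level with the box's flat top and the collar's top. z up, x along the box. Bore 47 mm in diameter; the two slots are 14 mm wide and reach 34 mm from the axis. Height of cartridge_mid above this point: +37 mm as the drum's foot meets the top; +21 mm when the lugs rest on the collar beside the slots; +3 mm fully pushed in, flange on the box top.
- collar_ledge (a point): Point on the port's axis, 9 mm below its top, level with the underside of the collar's ledge. With cartridge_mid below +6 mm over the port (+3 to +5 is best) the lugs pass under the ledge and the cartridge turns clockwise from above (negative about z) by 60 degrees to a hard stop (keep below 0.6 N m); the other way is blocked. At the stop each lug lies under a notch in the ledge.
- spring_top (a point): Centre of a sprung plate down in the port when unloaded, 21 mm below the port. It pushes the drum's underside back up: 0.9 N per mm once cartridge_mid is below +16 mm over the port, about 12 N fully pushed in. A cartridge let go while not under the ledge rises to about +14 mm.
- locked (a point): Point on the port's axis, 9 mm above the port, where cartridge_mid ends up when locked. The notches at the end of the twist are 14 mm wide and 3 mm higher than the ledge: let go there, the spring snaps the lugs up into them. Let go short of the notches, the cartridge stays 3 mm lower, not locked.
- chisel_mid (a point): Bystander: loose chisel with red handle, 255 mm long, lying along its x, blade to +x; the point is 15 mm above the bench, near the root of the blade; handle 30 mm thick reaches 120 mm to -x, blade 135 mm to +x.
- glue_mid (a point): Bystander: loose yellow glue bottle with red cap, standing, 54 mm in diameter, 150 mm tall; the point is half-way up its axis.
- lath_mid (a point): Bystander: loose strip of pale wood 260 x 32 x 22 mm lying along its x; the point is its centre.
Not all that is in view belongs to the job. What is shaped like the cartridge but orange or purple is not meant.

How it is judged:
On the way:
1. the cartridge's lugs have been pushed in through the slots, below the collar's ledge, the cartridge upright in the port (z of cartridge_mid in the frame of port below 0.0065 m and horizontal distance between cartridge_mid and port below 0.004 m and angle between cartridge_mid's own z axis and vertical below 0.07 rad), for 0.05 s.
At the end, for the whole second after the job is handed in: The cartridge is let go and at rest in the port, upright within 4 degrees and within 4 mm of its axis, the lugs sprung up into the notches: its mid point 7.5 to 10.8 mm above the port. The glue bottle stands, and chisel, bottle and wood strip lie within 30 mm of where they were (z of cartridge_mid in the frame of port between 0.0075 and 0.0108 m and horizontal distance between cartridge_mid and port below 0.004 m and angle between cartridge_mid's own z axis and vertical below 0.07 rad and linear speed of cartridge below 0.01 m/s and distance of each of chisel_mid, glue_mid, lath_mid from where it was at the start of the episode below 0.03 m and angle between glue_mid's own z axis and vertical below 0.2 rad); the robot touches nothing.
It fails at once if the cartridge is pressed on the extractor with more than 80 N in all (sum over the contacts) (contact force between cartridge and extractor above 80 N).
It fails at once if a bystander (chisel, glue bottle, wood strip) is moved 30 mm or more, or the bottle tipped (distance of any of chisel_mid, glue_mid, lath_mid from where it was at the start of the episode above 0.03 m or angle between glue_mid's own z axis and vertical above 0.2 rad).
It also fails if it takes over 72 s, if anything falls off the work surface, if the arm or the gripper's body presses on something with over 40 N, if the wrist force passes 120 N, or if a joint passes its speed limit or range.

## Working session

There is one attempt and no reset: what is moved stays moved. The work goes in short steps, Python scripts to look and compute and a tool call to move; the robot and the scene stay as the last step left them, time stands still between calls to the robot, and variables do not carry over. Pictures are saved under pics/ and viewed, at most 10 in all, crops included, and the job is handed in when it is done.

Besides the shell and the picture viewer there is one more tool, called in YAML: its name, and indented under it one key for each argument. send_rows: Moves the arm, as the interface text tells. Its arguments: {"type":"object","properties":{"motion":{"type":"array"},"grip_force":{"type":"number"}},"required":["motion"]}

```bash
mkdir -p pics
cat > h.py <<'E'
from plant import *
import numpy as np, cv2
from scipy.spatial.transform import Rotation as R
def snap(n,f=None):
    s=snapshot(n)
    if f: cv2.imwrite('pics/'+f,s['img'][:,:,::-1])
    return s
def KD(s):
    f=s['img'].shape[0]/2/np.tan(np.radians(s['vertical_fov'])/2)
    return np.array([[f,0,s['cx']],[0,f,s['cy']],[0,0,1]]),np.array(s['D'],float)
def ray(s,p):
    K,D=KD(s);u=cv2.undistortPoints(np.array(p,float).reshape(-1,1,2),K,D).reshape(-1,2)
    d=np.c_[u[:,0],-u[:,1],-np.ones(len(u))];E=np.array(s['extrinsics'])
    return E[:3,3],d@E[:3,:3].T
def onz(s,p,z):
    o,d=ray(s,p);return o+d*((z-o[2])/d[:,2:])
def proj(s,P):
    K,D=KD(s);E=np.linalg.inv(np.array(s['extrinsics']));P=np.atleast_2d(P)@E[:3,:3].T+E[:3,3]
    return cv2.projectPoints((P*[1,-1,-1]).reshape(-1,1,3),np.zeros(3),np.zeros(3),K,D)[0].reshape(-1,2)
def mask(s,h0,h1,smin=90,vmin=50):
    h=cv2.cvtColor(s['img'],cv2.COLOR_RGB2HSV)
    m=(h[...,1]>=smin)&(h[...,2]>=vmin)
    hh=h[...,0]
    m&=((hh>=h0)&(hh<=h1)) if h0<=h1 else ((hh>=h0)|(hh<=h1))
    return m.astype(np.uint8)
def blobs(m,a=40):
    n,l,st,c=cv2.connectedComponentsWithStats(m)
    return [(i,st[i,4],st[i,:4].tolist(),c[i].round(1)) for i in range(1,n) if st[i,4]>=a],l
E
python3 - <<'E'
from h import *
a=snap('top','t0.png');b=snap('side','s0.png')
for s in(a,b):
    print(np.array(s['extrinsics']).round(3).tolist(),s['vertical_fov'],s['D'])
    print('red',*blobs(mask(s,174,6))[0],sep='\n');print('blue',*blobs(mask(s,100,125))[0],sep='\n')
st=get_state();print(st['eef_rot'],st['contact_force'],st['clock'])
E
```

```text
[[-0.018, 0.994, -0.108, 0.438], [-1.0, -0.018, -0.001, 0.041], [-0.003, 0.108, 0.994, 1.419], [0.0, 0.0, 0.0, 1.0]] 48.3463410109934 [-0.03994749  0.          0.          0.          0.        ]
red
(3, np.int32(342), [256, 118, 14, 38], array([262.4, 136.1]))
(4, np.int32(71), [383, 162, 10, 10], array([387.1, 166.6]))
(6, np.int32(115), [417, 170, 8, 16], array([420.3, 177.3]))
(10, np.int32(83), [396, 214, 17, 8], array([403.8, 217.9]))
(11, np.int32(121), [423, 248, 13, 16], array([429.3, 255.2]))
blue
(1, np.int32(375), [390, 207, 25, 25], array([401. , 218.8]))
[[0.746, 0.414, -0.521, -0.214], [-0.665, 0.446, -0.598, -0.911], [-0.015, 0.794, 0.608, 1.065], [0.0, 0.0, 0.0, 1.0]] 44.670630931057005 [-0.14765839  0.          0.          0.          0.        ]
red
(1, np.int32(239), [296, 179, 25, 22], array([308.4, 188.6]))
(2, np.int32(73), [360, 220, 10, 9], array([364.6, 223.9]))
(3, np.int32(155), [383, 263, 19, 16], array([390. , 270.3]))
(6, np.int32(180), [338, 273, 17, 17], array([345.7, 281.2]))
(16, np.int32(171), [331, 308, 13, 22], array([336.8, 318.5]))
blue
(1, np.int32(268), [332, 279, 27, 19], array([344.4, 290.2]))
[ 2.28811122e-01  9.73470495e-01 -8.05853484e-04 -1.25224648e-04] [ 0.41918171  0.79691886 -0.37255158] 0.1
```

View pics/t0.png

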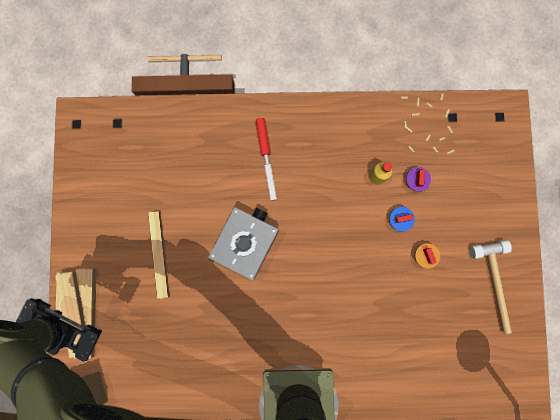

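View pics/s0.png

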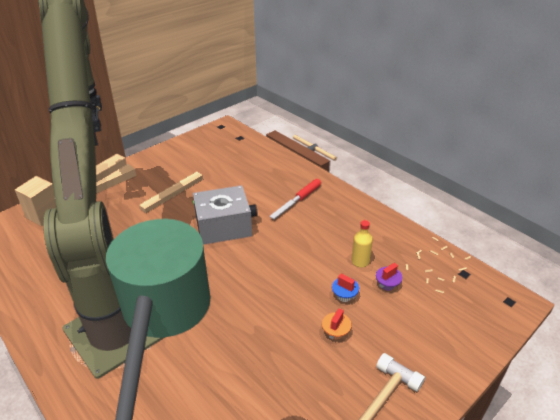

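The top view shows the blue cartridge at (401,219) with a red handle, the extractor port at about (243,243), and the purple and orange decoys beside the cartridge. The side view agrees, with the cartridge at (345,285) and the port at (221,202). Next I measure both and enlarge the port.

Run:
```python
from h import *
a=snap('top');b=snap('side')
def pca(P):
    P=P[:,:2];c=P.mean(0);w,v=np.linalg.eigh(np.cov((P-c).T));return c.round(4),np.sqrt(w).round(4),np.arctan2(v[1,1],v[0,1]).round(3)
bl,l=blobs(mask(a,174,6));i=[x[0] for x in bl if abs(x[3]-[403.8,217.9]).max()<4][0]
ys,xs=np.nonzero(l==i);print('handle top z=.074',pca(onz(a,np.c_[xs,ys],.070)))
m=mask(a,100,125);m[l==i]=1
k=cv2.morphologyEx(m,cv2.MORPH_CLOSE,np.ones((5,5)));c=max(cv2.findContours(k,0,2)[0],key=cv2.contourArea)
P=onz(a,c.reshape(-1,2),.04);print('flange',cv2.minEnclosingCircle(P[:,:2].astype(np.float32)))
bl,l=blobs(mask(b,174,6));i=[x[0] for x in bl if abs(x[3]-[345.7,281.2]).max()<4][0]
ys,xs=np.nonzero(l==i);print('side handle',pca(onz(b,np.c_[xs,ys],.06)))
h=cv2.cvtColor(a['img'],cv2.COLOR_RGB2HSV)
g=((h[...,1]<45)&(h[...,2]>70)).astype(np.uint8);g[:190]=0;g[295:]=0;g[:,:195]=0;g[:,295:]=0
c=max(cv2.findContours(g,0,2)[0],key=cv2.contourArea);P=onz(a,c.reshape(-1,2),.1)[:,:2].astype(np.float32)
r=cv2.minAreaRect(P);print('box',r)
w=h[190:295,195:295];print(np.unique(w[...,2][g[190:295,195:295]>0]//10*10,return_counts=True))
big=cv2.resize(a['img'][200:290,198:290],None,fx=8,fy=8,interpolation=2)[:600]
sb=cv2.resize(b['img'][175:245,180:265],None,fx=8,fy=8,interpolation=2)
cv2.imwrite('pics/z.png',cv2.resize(np.hstack([cv2.resize(big,(560,560)),np.zeros((560,10,3),np.uint8)])[:, :560],(560,560))[:,:,::-1])
```

```text
handle top z=.074 (array([ 0.541 , -0.3161]), array([0.0042, 0.014 ]), np.float64(1.761))
flange ((0.5409088134765625, -0.3176356554031372), 0.03732562065124512)
side handle (array([ 0.5437, -0.314 ]), array([0.0099, 0.015 ]), np.float64(1.276))
box ((0.47596731781959534, 0.14743441343307495), (0.14177516102790833, 0.15944865345954895), 62.05282211303711)
(array([ 70,  80,  90, 100, 110, 120, 130, 140, 150, 160, 170, 180, 190,
       200, 210, 220, 230, 240], dtype=uint8), array([  31,   37,  110,   46,   19,   15,   49,   47,  376, 1638,  165,
         32,   25,   43,   33,   62,  165,   15]))
```

View pics/z.png

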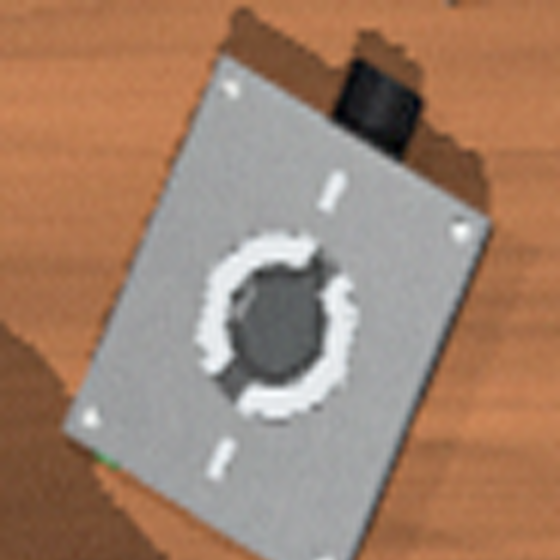

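The crop shows the collar with slots at upper right (322,265) and lower left (228,385), turned clear of the white marks at (333,190) and (221,460). I now measure the slots, the bottle clearance and the first move.

```bash
cat >> h.py <<'E'
def go(x,y,z,yaw=None,st=None):
    """remaining shift in tool axes (cm) and rz (rad); yaw = world angle of tool x"""
    st=st or get_state();Q=R.from_quat(st['eef_rot']).as_matrix();p=np.array(st['tool_pos'])
    d=Q.T@(np.array([x,y,z])-p)*100
    cy=np.arctan2(Q[1,0],Q[0,0]);r=None if yaw is None else -((yaw-cy+np.pi)%(2*np.pi)-np.pi)
    print('t',round(st['clock'],2),'pos',p.round(4),'yaw',cy.round(3),'tilt',Q[:,2].round(3),'shift cm',d.round(2),'rz',r,'F',np.round(st['contact_force'],1),'M',np.round(st['moment'],2),'open',round(st['opening'],3),'q7',round(st['q'][6],2),'ff',st['finger_force'])
E
python3 - <<'E'
from h import *
a=snap('top');b=snap('side')
h=cv2.cvtColor(a['img'],cv2.COLOR_RGB2HSV)
Y,X=np.mgrid[215:275,215:275];pts=np.c_[X.ravel(),Y.ravel()];P=onz(a,pts,.1)[:,:2];V=h[215:275,215:275,2].ravel()
c=np.array([.476,.147])
for _ in range(5):
    d=np.linalg.norm(P-c,axis=1);r=P[(d<.045)&(V>200)];  # collar ring
    A=np.c_[2*r,np.ones(len(r))];s=np.linalg.lstsq(A,(r**2).sum(1),rcond=None)[0];c=s[:2]
print('port circle',c,np.sqrt(s[2]+c@c))
for s_,z in((b,.1),):
    hb=cv2.cvtColor(b['img'],cv2.COLOR_RGB2HSV);Yb,Xb=np.mgrid[185:220,195:250];Pb=onz(b,np.c_[Xb.ravel(),Yb.ravel()],.1)[:,:2];Vb=hb[185:220,195:250,2].ravel()
    cb=c.copy()
    for _ in range(5):
        d=np.linalg.norm(Pb-cb,axis=1);r=Pb[(d<.042)&(Vb>200)];A=np.c_[2*r,np.ones(len(r))];q=np.linalg.lstsq(A,(r**2).sum(1),rcond=None)[0];cb=q[:2]
    print('side port',cb,np.sqrt(q[2]+cb@cb))
D=P-c;d=np.linalg.norm(D,axis=1);m=(d>.026)&(d<.033)&(V<150);t=np.arctan2(D[m,1],D[m,0])
print('slot',.5*np.angle(np.exp(2j*t).mean()),m.sum(), [ .0+np.angle(np.exp(1j*t[k]).mean()) for k in (t*0+np.cos(t)>0,np.cos(t)<0)])
for n,hh in(('red',(174,6)),('yel',(22,32))):
  for s in(a,b): print(n,[(x[1],x[2],x[3]) for x in blobs(mask(s,*hh,130),60)[0]])
oa,da=ray(a,[[387.1,166.6]]);ob,db=ray(b,[[364.6,223.9]])
M=np.c_[da[0],-db[0]];k=np.linalg.lstsq(M,ob-oa,rcond=None)[0];p1=oa+k[0]*da[0];p2=ob+k[1]*db[0];print('cap',p1,p2)
go(.541,-.317,.25,1.761)
E
```

```text
port circle [0.47601292 0.14781668] 0.030280769465181857
side port [0.47849109 0.15246493] 0.03096330400730029
slot -0.757845079344034 20 [np.float64(-0.7442527902800227), np.float64(2.3700718344044502)]
red [(np.int32(342), [256, 118, 14, 38], array([262.4, 136.1])), (np.int32(71), [383, 162, 10, 10], array([387.1, 166.6])), (np.int32(114), [417, 170, 8, 16], array([420.3, 177.2])), (np.int32(83), [396, 214, 17, 8], array([403.8, 217.9])), (np.int32(120), [423, 248, 13, 16], array([429.4, 255.3]))]
red [(np.int32(239), [296, 179, 25, 22], array([308.5, 188.6])), (np.int32(72), [360, 220, 10, 9], array([364.6, 223.9])), (np.int32(149), [383, 263, 15, 16], array([389.7, 270.3])), (np.int32(180), [338, 273, 17, 17], array([345.6, 281.2])), (np.int32(173), [331, 308, 13, 22], array([336.8, 318.5]))]
yel [(np.int32(288), [369, 162, 23, 22], array([378.8, 173.8]))]
yel [(np.int32(300), [354, 231, 18, 35], array([362.3, 244.1]))]
cap [ 0.6780052  -0.25573792  0.14836421] [ 0.67734332 -0.255191    0.14811151]
t 0.3 pos [0.2784 0.5594 0.2494] yaw 2.68 tilt [-0.    -0.001 -1.   ] shift cm [-6.256e+01 -6.676e+01 -1.000e-02] rz 0.9187960700792095 F [0.2 0.2 0. ] M [-0.01 -0.04  0.02] open 1.0 q7 -0.22 ff 0.0
```

send_rows:
  motion:
    - {"x":-3.4,"y":-2.9}
    - {"x":-3.4,"y":-2.9}
    - {"x":-3.4,"y":-2.9}
    - {"x":-3.4,"y":-2.9}
    - {"x":-3.4,"y":-2.9}

```text
schema error: expected keys x, y, z, rx, ry, rz, jaw
```

send_rows:
  motion:
    - {"x":-3.4,"y":-2.9}
    - {"x":-3.4,"y":-2.9}
    - {"x":-3.4,"y":-2.9}
    - {"x":-3.4,"y":-2.9}
    - {"x":-3.4,"y":-2.9}

```text
schema error: expected keys x, y, z, rx, ry, rz, jaw
```

send_rows:
  motion:
    - {"x":-2.8,"y":-3.7}
    - {"x":-2.8,"y":-3.7}
    - {"x":-2.8,"y":-3.7}
    - {"x":-2.8,"y":-3.7}
    - {"x":-2.8,"y":-3.7}

```text
schema error: expected keys x, y, z, rx, ry, rz, jaw
```

send_rows:
  motion:
    - {"x":-2.8,"y":-3.7}
    - {"x":-2.8,"y":-3.7}
    - {"x":-2.8,"y":-3.7}
    - {"x":-2.8,"y":-3.7}
    - {"x":-2.8,"y":-3.7}

```text
schema error: expected keys x, y, z, rx, ry, rz, jaw
```

send_rows:
  motion:
    - {"rz":0.14}
    - {"rz":0.14}
    - {"rz":0.14}
    - {"rz":0.14}
    - {"rz":0.14}
  grip_force: 30

```text
schema error: expected keys x, y, z, rx, ry, rz, jaw
```

```bash
python3 -c "
from h import *
go(.542,-.316,.25,1.761)"
```

```text
t 0.3 pos [0.2784 0.5594 0.2494] yaw 2.68 tilt [-0.    -0.001 -1.   ] shift cm [-6.260e+01 -6.662e+01 -1.000e-02] rz 0.9187960700792095 F [0.2 0.2 0. ] M [-0.01 -0.04  0.02] open 1.0 q7 -0.22 ff 0.0
```

All keys are needed.

send_rows:
  motion:
    - {"x":-3.4,"y":-2.9,"z":0,"rx":0,"ry":0,"rz":0,"jaw":8.8}
    - {"x":-3.4,"y":-2.9,"z":0,"rx":0,"ry":0,"rz":0,"jaw":8.8}
    - {"x":-3.4,"y":-2.9,"z":0,"rx":0,"ry":0,"rz":0,"jaw":8.8}
    - {"x":-3.4,"y":-2.9,"z":0,"rx":0,"ry":0,"rz":0,"jaw":8.8}
    - {"x":-3.4,"y":-2.9,"z":0,"rx":0,"ry":0,"rz":0,"jaw":8.8}
  grip_force: 30

```text
clock: 0.8
tool_pos: [0.3666, 0.3524, 0.2498]
eef_rot: [0.229, 0.973, 0.0, 0.0]
contact_force: [0.3, 0.0, -0.9]
opening: 1.0
finger_force: 0.0
```

send_rows:
  motion:
    - {"x":-3.4,"y":-2.9,"z":0,"rx":0,"ry":0,"rz":0,"jaw":8.8}
    - {"x":-3.4,"y":-2.9,"z":0,"rx":0,"ry":0,"rz":0,"jaw":8.8}
    - {"x":-3.4,"y":-2.9,"z":0,"rx":0,"ry":0,"rz":0,"jaw":8.8}
    - {"x":-3.4,"y":-2.9,"z":0,"rx":0,"ry":0,"rz":0,"jaw":8.8}
    - {"x":-3.4,"y":-2.9,"z":0,"rx":0,"ry":0,"rz":0,"jaw":8.8}

```text
clock: 1.3
tool_pos: [0.4542, 0.1468, 0.2499]
eef_rot: [0.229, 0.973, 0.0, 0.0]
contact_force: [0.3, 0.3, 0.1]
opening: 1.0
finger_force: 0.0
```

send_rows:
  motion:
    - {"x":-2.8,"y":-3.7,"z":0,"rx":0,"ry":0,"rz":0,"jaw":8.8}
    - {"x":-2.8,"y":-3.7,"z":0,"rx":0,"ry":0,"rz":0,"jaw":8.8}
    - {"x":-2.8,"y":-3.7,"z":0,"rx":0,"ry":0,"rz":0,"jaw":8.8}
    - {"x":-2.8,"y":-3.7,"z":0,"rx":0,"ry":0,"rz":0,"jaw":8.8}
    - {"x":-2.8,"y":-3.7,"z":0,"rx":0,"ry":0,"rz":0,"jaw":8.8}

```text
clock: 1.8
tool_pos: [0.4968, -0.0815, 0.2499]
eef_rot: [0.229, 0.973, 0.0, 0.0]
contact_force: [-0.6, 0.6, -0.9]
opening: 0.998
finger_force: 0.0
```

send_rows:
  motion:
    - {"x":-2.8,"y":-3.7,"z":0,"rx":0,"ry":0,"rz":0,"jaw":8.8}
    - {"x":-2.8,"y":-3.7,"z":0,"rx":0,"ry":0,"rz":0,"jaw":8.8}
    - {"x":-2.8,"y":-3.7,"z":0,"rx":0,"ry":0,"rz":0,"jaw":8.8}
    - {"x":-2.8,"y":-3.7,"z":0,"rx":0,"ry":0,"rz":0,"jaw":8.8}
    - {"x":-2.8,"y":-3.7,"z":0,"rx":0,"ry":0,"rz":0,"jaw":8.8}

```text
clock: 2.3
tool_pos: [0.5395, -0.3095, 0.2497]
eef_rot: [0.229, 0.973, 0.0, 0.0]
contact_force: [1.4, 0.2, -0.5]
opening: 0.999
finger_force: 0.0
```

send_rows:
  motion:
    - {"x":0,"y":0,"z":0,"rx":0,"ry":0,"rz":0.14,"jaw":8.8}
    - {"x":0,"y":0,"z":0,"rx":0,"ry":0,"rz":0.14,"jaw":8.8}
    - {"x":0,"y":0,"z":0,"rx":0,"ry":0,"rz":0.14,"jaw":8.8}
    - {"x":0,"y":0,"z":0,"rx":0,"ry":0,"rz":0.14,"jaw":8.8}
    - {"x":0,"y":0,"z":0,"rx":0,"ry":0,"rz":0.14,"jaw":8.8}

```text
clock: 2.8
tool_pos: [0.5394, -0.3075, 0.2496]
eef_rot: [0.551, 0.834, 0.0, -0.0]
contact_force: [-0.0, -0.0, -1.1]
opening: 1.0
finger_force: 0.0
```

```bash
python3 -c "
from h import *
go(.542,-.316,.25,1.761)"
```

```text
t 2.8 pos [ 0.5394 -0.3075  0.2496] yaw 1.974 tilt [-0.  0. -1.] shift cm [-0.88 -0.09 -0.04] rz 0.21300913389990406 F [-0.  -0.  -1.1] M [-0.03  0.1  -0.01] open 1.0 q7 0.78 ff 0.0
```

send_rows:
  motion:
    - {"x":0,"y":0,"z":0,"rx":0,"ry":0,"rz":0.11,"jaw":8.8}
    - {"x":0,"y":0,"z":0,"rx":0,"ry":0,"rz":0.103,"jaw":8.8}
    - {"x":-0.88,"y":0.1,"z":3,"rx":0,"ry":0,"rz":0,"jaw":8.8}
    - {"x":0,"y":0,"z":4,"rx":0,"ry":0,"rz":0,"jaw":8.8}
    - {"x":0,"y":0,"z":3,"rx":0,"ry":0,"rz":0,"jaw":8.8}

```text
clock: 3.3
tool_pos: [0.5417, -0.3159, 0.1479]
eef_rot: [0.635, 0.773, -0.0, -0.0]
contact_force: [-1.6, -0.3, -0.2]
opening: 1.0
finger_force: 0.0
```

```bash
python3 -c "
from h import *
go(.542,-.316,.058,1.761);snap('side','s1.png')"
```

```text
t 3.3 pos [ 0.5417 -0.3159  0.1479] yaw 1.767 tilt [-0.001  0.    -1.   ] shift cm [-0.02  0.03  8.99] rz 0.005642320797075051 F [-1.6 -0.3 -0.2] M [-0.06  0.06  0.01] open 1.0 q7 0.62 ff 0.0
```

View pics/s1.png

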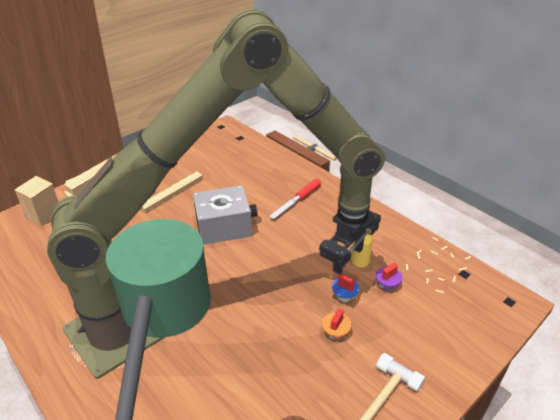

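The picture shows the gripper over the cartridge: its body runs from (335,250) to (378,222), and the bottle's body is visible behind it at (362,250). Measured clearance is about 25 mm, so I go down in steps.

send_rows:
  motion:
    - {"x":0,"y":0,"z":2,"rx":0,"ry":0,"rz":0.006,"jaw":8.8}
    - {"x":0,"y":0,"z":2,"rx":0,"ry":0,"rz":0,"jaw":8.8}
    - {"x":0,"y":0,"z":2,"rx":0,"ry":0,"rz":0,"jaw":8.8}
    - {"x":0,"y":0,"z":2,"rx":0,"ry":0,"rz":0,"jaw":8.8}
    - {"x":0,"y":0,"z":1,"rx":0,"ry":0,"rz":0,"jaw":8.8}

```text
clock: 3.85
tool_pos: [0.5419, -0.3156, 0.0588]
eef_rot: [0.637, 0.771, -0.0, -0.001]
contact_force: [0.8, -0.2, -0.3]
opening: 0.994
finger_force: 0.0
```

```bash
python3 -c "
from h import *
go(.542,-.316,.058,1.761)
s=snap('side')
print(*blobs(mask(s,174,6,130),30)[0],*blobs(mask(s,22,32,130),60)[0],sep='\n')"
```

```text
t 3.85 pos [ 0.5419 -0.3156  0.0588] yaw 1.761 tilt [-0.001  0.001 -1.   ] shift cm [-0.04  0.01  0.08] rz -9.300425304559212e-06 F [ 0.8 -0.2 -0.3] M [-0.05  0.07 -0.  ] open 0.994 q7 0.61 ff 0.0
(1, np.int32(234), [296, 179, 25, 22], array([308.6, 188.7]))
(3, np.int32(152), [383, 263, 15, 16], array([389.6, 270.4]))
(4, np.int32(77), [345, 278, 10, 13], array([349.9, 284.1]))
(5, np.int32(175), [331, 308, 13, 22], array([336.8, 318.5]))
```

Close slowly and check the grip.

send_rows:
  motion:
    - {"x":0,"y":0,"z":0,"rx":0,"ry":0,"rz":0,"jaw":4}
    - {"x":0,"y":0,"z":0,"rx":0,"ry":0,"rz":0,"jaw":3}
    - {"x":0,"y":0,"z":0,"rx":0,"ry":0,"rz":0,"jaw":2.2}
    - {"x":0,"y":0,"z":0,"rx":0,"ry":0,"rz":0,"jaw":1}
    - {"x":0,"y":0,"z":0,"rx":0,"ry":0,"rz":0,"jaw":0}
  grip_force: 40

```text
clock: 4.4
tool_pos: [0.5424, -0.3161, 0.0602]
eef_rot: [0.637, 0.771, 0.0, 0.0]
contact_force: [-0.1, 0.1, 0.5]
opening: 0.572
finger_force: 0.0
```

send_rows:
  motion:
    - {"x":0,"y":0,"z":0,"rx":0,"ry":0,"rz":0,"jaw":0}
    - {"x":0,"y":0,"z":0,"rx":0,"ry":0,"rz":0,"jaw":0}
    - {"x":0,"y":0,"z":0,"rx":0,"ry":0,"rz":0,"jaw":0}
    - {"x":0,"y":0,"z":0,"rx":0,"ry":0,"rz":0,"jaw":0}
    - {"x":0,"y":0,"z":0,"rx":0,"ry":0,"rz":0,"jaw":0}

```text
clock: 4.9
tool_pos: [0.5421, -0.3159, 0.0596]
eef_rot: [0.637, 0.771, -0.0, -0.0]
contact_force: [-0.6, 0.5, -0.4]
opening: 0.175
finger_force: 39.9
```

send_rows:
  motion:
    - {"x":0,"y":0,"z":-2,"rx":0,"ry":0,"rz":0,"jaw":0}
    - {"x":0,"y":0,"z":-3,"rx":0,"ry":0,"rz":0,"jaw":0}
    - {"x":0,"y":0,"z":-4,"rx":0,"ry":0,"rz":0,"jaw":0}
    - {"x":0,"y":0,"z":-5,"rx":0,"ry":0,"rz":0,"jaw":0}
    - {"x":0,"y":0,"z":-5,"rx":0,"ry":0,"rz":0,"jaw":0}

```text
clock: 5.4
tool_pos: [0.5415, -0.3156, 0.251]
eef_rot: [0.637, 0.771, -0.0, -0.001]
contact_force: [0.3, -0.4, -1.0]
opening: 0.181
finger_force: 39.9
```

```bash
python3 -c "
from h import *
go(.477,.149,.25,2.38)
s=snap('side')
cv2.imwrite('pics/c1.png',cv2.resize(s['img'][140:320,260:440],None,fx=3,fy=3)[:,:,::-1])"
```

```text
t 5.4 pos [ 0.5415 -0.3156  0.251 ] yaw 1.761 tilt [-0.001  0.001 -1.   ] shift cm [46.84  2.45  0.15] rz -0.6191359262935268 F [ 0.3 -0.4 -1. ] M [-0.11 -0.03 -0.  ] open 0.181 q7 0.62 ff 39.94062753394246
```

View pics/c1.png

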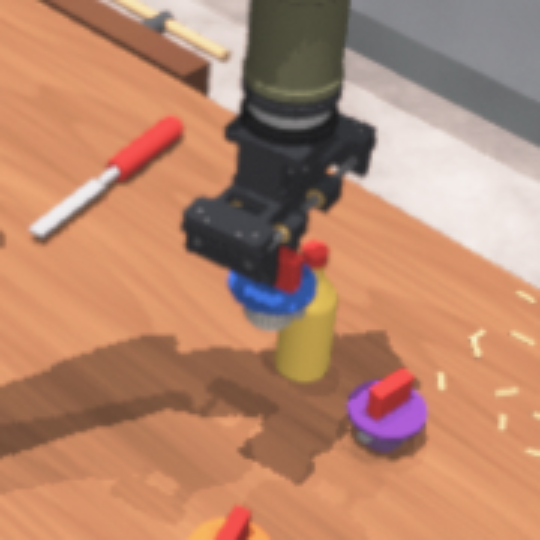

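The crop shows the cartridge held level in the gripper at (272,285), with the bottle still standing behind it at (305,330). Now I carry it over the port.

send_rows:
  motion:
    - {"x":3.5,"y":0.2,"z":0,"rx":0,"ry":0,"rz":0,"jaw":0}
    - {"x":4.5,"y":0.24,"z":0,"rx":0,"ry":0,"rz":0,"jaw":0}
    - {"x":4.8,"y":0.25,"z":0,"rx":0,"ry":0,"rz":0,"jaw":0}
    - {"x":4.8,"y":0.25,"z":0,"rx":0,"ry":0,"rz":0,"jaw":0}
    - {"x":4.8,"y":0.25,"z":0,"rx":0,"ry":0,"rz":0,"jaw":0}

```text
clock: 5.95
tool_pos: [0.5109, -0.092, 0.2495]
eef_rot: [0.637, 0.771, 0.0, -0.0]
contact_force: [1.0, 0.8, -1.4]
opening: 0.173
finger_force: 39.9
```

send_rows:
  motion:
    - {"x":4.8,"y":0.25,"z":0,"rx":0,"ry":0,"rz":0,"jaw":0}
    - {"x":4.8,"y":0.25,"z":0,"rx":0,"ry":0,"rz":0,"jaw":0}
    - {"x":4.8,"y":0.25,"z":0,"rx":0,"ry":0,"rz":0,"jaw":0}
    - {"x":4.8,"y":0.25,"z":0,"rx":0,"ry":0,"rz":0,"jaw":0}
    - {"x":3.5,"y":0.2,"z":0,"rx":0,"ry":0,"rz":0,"jaw":0}

```text
clock: 6.45
tool_pos: [0.4794, 0.135, 0.2496]
eef_rot: [0.636, 0.772, 0.0, -0.001]
contact_force: [1.1, -0.3, -0.6]
opening: 0.178
finger_force: 39.9
```

send_rows:
  motion:
    - {"x":1.7,"y":0.08,"z":0,"rx":0,"ry":0,"rz":-0.12,"jaw":0}
    - {"x":0,"y":0,"z":0,"rx":0,"ry":0,"rz":-0.13,"jaw":0}
    - {"x":0,"y":0,"z":0,"rx":0,"ry":0,"rz":-0.13,"jaw":0}
    - {"x":0,"y":0,"z":0,"rx":0,"ry":0,"rz":-0.13,"jaw":0}
    - {"x":0,"y":0,"z":0,"rx":0,"ry":0,"rz":-0.11,"jaw":0}

```text
clock: 6.95
tool_pos: [0.4778, 0.1482, 0.2494]
eef_rot: [0.369, 0.929, -0.0, -0.0]
contact_force: [-0.7, -0.0, -1.8]
opening: 0.175
finger_force: 39.9
```

Run:
```python
from h import *
go(.477,.149,.175,2.38)
s=snap('side');t=snap('top')
b,l=blobs(mask(s,100,125,90),40);print(b);bt,lt=blobs(mask(t,100,125,90),20);print(bt)
z=.251-.022
# flange in side view: axis estimate from blob extremes
i=max(b,key=lambda x:x[1])[0];ys,xs=np.nonzero(l==i);P=onz(s,np.c_[xs,ys],z)[:,:2];print('flange~',P.mean(0),P.min(0),P.max(0), cv2.minEnclosingCircle(P.astype(np.float32)))
if bt:
    i=max(bt,key=lambda x:x[1])[0];ys,xs=np.nonzero(lt==i);P=onz(t,np.c_[xs,ys],z+.003)[:,:2];print('flange top',cv2.minEnclosingCircle(P.astype(np.float32)))
cv2.imwrite('pics/c2.png',np.hstack([cv2.resize(s['img'][100:240,150:290],None,fx=2.8,fy=2.8),cv2.resize(t['img'][180:320,170:310],None,fx=2.8,fy=2.8)])[:,:,::-1])
```

```text
t 6.95 pos [0.4778 0.1482 0.2494] yaw 2.386 tilt [-0. -0. -1.] shift cm [0.11 0.   7.44] rz 0.006005183691603744 F [-0.7 -0.  -1.8] M [-0.09  0.03 -0.02] open 0.175 q7 0.28 ff 39.94001739425585
[(1, np.int32(177), [206, 162, 24, 14], array([217.6, 169.7]))]
[]
flange~ [0.47152394 0.14022957] [0.44281071 0.11107402] [0.515492 0.184236] ((0.47786134481430054, 0.1477985680103302), 0.03773288056254387)
```

View pics/c2.png

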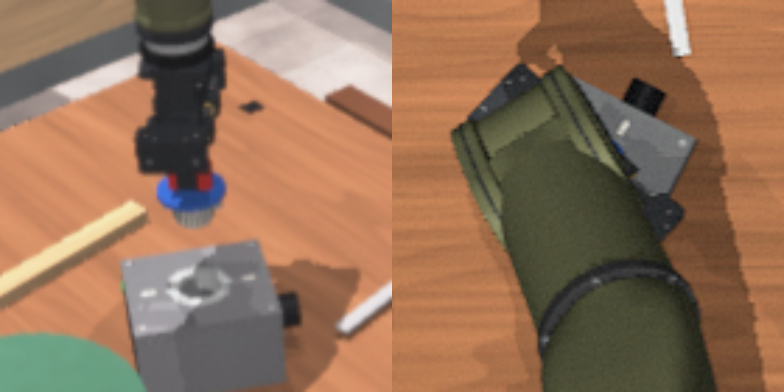

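The crops show the cartridge hanging level above the port: in the left one the flange is at (192,190) and the port at (198,285), with white marks at (148,293) and (248,278). The midpoint of the marks gives the port in each view.

Run:
```python
from h import *
s=snap('side');t=snapshot('top')
def cen(s,p):
    g=s['img'].min(2).astype(float);x,y=map(int,np.round(p));w=g[y-3:y+4,x-4:x+5];w=np.clip(w-np.median(w)-25,0,None)
    Y,X=np.mgrid[y-3:y+4,x-4:x+5];return [(X*w).sum()/w.sum(),(Y*w).sum()/w.sum()]
m=[cen(s,p) for p in((202.9,204.6),(238.6,199.3))];P=onz(s,m,.1);print(m,P,P.mean(0),np.linalg.norm(P[0]-P[1]))
Q=onz(t,[(252.7,225.4),(234.3,261.6)],.1);print(Q,Q.mean(0),np.linalg.norm(Q[0]-Q[1]))
```

```text
[[np.float64(202.4360902255639), np.float64(204.3684210526316)], [np.float64(238.36206896551724), np.float64(198.86206896551724)]] [[0.42874702 0.17956    0.1       ]
 [0.52796818 0.12581785 0.1       ]] [0.4783576  0.15268893 0.1       ] 0.11284084935428888
[[0.5254402  0.12017432 0.1       ]
 [0.42472161 0.17300559 0.1       ]] [0.47508091 0.14658996 0.1       ] 0.11373380643817016
```

send_rows:
  motion:
    - {"x":0.18,"y":0.08,"z":2,"rx":0,"ry":0,"rz":0,"jaw":0}
    - {"x":0,"y":0,"z":2.5,"rx":0,"ry":0,"rz":0.006,"jaw":0}
    - {"x":0,"y":0,"z":2.5,"rx":0,"ry":0,"rz":0,"jaw":0}
    - {"x":0,"y":0,"z":1.0,"rx":0,"ry":0,"rz":0,"jaw":0}
    - {"x":0,"y":0,"z":0,"rx":0,"ry":0,"rz":0,"jaw":0}

```text
clock: 7.65
tool_pos: [0.4765, 0.1498, 0.1687]
eef_rot: [0.374, 0.927, -0.001, -0.001]
contact_force: [0.3, 0.6, -1.1]
opening: 0.178
finger_force: 39.9
```

send_rows:
  motion:
    - {"x":0,"y":0,"z":0.3,"rx":0,"ry":0,"rz":0,"jaw":0}
    - {"x":0,"y":0,"z":0.3,"rx":0,"ry":0,"rz":0,"jaw":0}
    - {"x":0,"y":0,"z":0.2,"rx":0,"ry":0,"rz":0,"jaw":0}
    - {"x":0,"y":0,"z":0.2,"rx":0,"ry":0,"rz":0,"jaw":0}
    - {"x":0,"y":0,"z":0.2,"rx":0,"ry":0,"rz":0,"jaw":0}

```text
clock: 8.15
tool_pos: [0.4775, 0.1501, 0.1578]
eef_rot: [0.374, 0.927, 0.0, 0.0]
contact_force: [0.8, -0.1, -0.4]
opening: 0.179
finger_force: 39.9
```

```bash
python3 -c "
from h import *
go(.477,.150,.143,2.38)"
```

```text
t 8.15 pos [0.4775 0.1501 0.1578] yaw 2.375 tilt [ 0.001  0.    -1.   ] shift cm [ 0.02 -0.04  1.48] rz -0.005329294171339427 F [ 0.8 -0.1 -0.4] M [-0.06 -0.    0.02] open 0.179 q7 0.23 ff 39.94019868085161
```

send_rows:
  motion:
    - {"x":0,"y":0,"z":0.1,"rx":0,"ry":0,"rz":0,"jaw":0}
    - {"x":0,"y":0,"z":0.1,"rx":0,"ry":0,"rz":0,"jaw":0}
    - {"x":0,"y":0,"z":0.1,"rx":0,"ry":0,"rz":0,"jaw":0}
    - {"x":0,"y":0,"z":0.1,"rx":0,"ry":0,"rz":0,"jaw":0}
    - {"x":0,"y":0,"z":0.1,"rx":0,"ry":0,"rz":0,"jaw":0}

```text
clock: 8.65
tool_pos: [0.4773, 0.1501, 0.1527]
eef_rot: [0.374, 0.927, 0.0, 0.0]
contact_force: [-0.5, -0.2, -0.8]
opening: 0.179
finger_force: 39.9
```

```bash
python3 -c "
from h import *
go(.477,.150,.143,2.38)"
```

```text
t 8.65 pos [0.4773 0.1501 0.1527] yaw 2.375 tilt [ 0.  0. -1.] shift cm [ 0.01 -0.03  0.97] rz -0.005170209225433986 F [-0.5 -0.2 -0.8] M [-0.07  0.03  0.02] open 0.179 q7 0.23 ff 39.94032688904554
```

The foot is inside the bore with no contact. Continuing down.

send_rows:
  motion:
    - {"x":0,"y":0,"z":0.15,"rx":0,"ry":0,"rz":0,"jaw":0}
    - {"x":0,"y":0,"z":0.15,"rx":0,"ry":0,"rz":0,"jaw":0}
    - {"x":0,"y":0,"z":0.15,"rx":0,"ry":0,"rz":0,"jaw":0}
    - {"x":0,"y":0,"z":0.15,"rx":0,"ry":0,"rz":0,"jaw":0}
    - {"x":0,"y":0,"z":0.15,"rx":0,"ry":0,"rz":0,"jaw":0}

```text
clock: 9.15
tool_pos: [0.4772, 0.1501, 0.1451]
eef_rot: [0.374, 0.927, -0.0, -0.0]
contact_force: [-0.4, -0.8, -1.3]
opening: 0.18
finger_force: 39.9
```

send_rows:
  motion:
    - {"x":0,"y":0,"z":0.1,"rx":0,"ry":0,"rz":0,"jaw":0}
    - {"x":0,"y":0,"z":0.1,"rx":0,"ry":0,"rz":0,"jaw":0}
    - {"x":0,"y":0,"z":0.1,"rx":0,"ry":0,"rz":0,"jaw":0}
    - {"x":0,"y":0,"z":0.1,"rx":0,"ry":0,"rz":0,"jaw":0}
    - {"x":0,"y":0,"z":0.0,"rx":0,"ry":0,"rz":0,"jaw":0}

```text
clock: 9.65
tool_pos: [0.4772, 0.1501, 0.1411]
eef_rot: [0.374, 0.927, 0.0, -0.0]
contact_force: [0.1, 0.7, -1.0]
opening: 0.175
finger_force: 39.9
```

```bash
python3 -c "
from h import *
go(.477,.150,.125,2.38)"
```

```text
t 9.65 pos [0.4772 0.1501 0.1411] yaw 2.375 tilt [-0.  0. -1.] shift cm [ 0.01 -0.02  1.61] rz -0.00510551721870911 F [ 0.1  0.7 -1. ] M [-0.01  0.08 -0.02] open 0.175 q7 0.22 ff 39.94081661570817
```

It has gone below the lug-rest height without any force, so the lugs are in the slots. Pressing on gently.

send_rows:
  motion:
    - {"x":0,"y":0,"z":0.1,"rx":0,"ry":0,"rz":0,"jaw":0}
    - {"x":0,"y":0,"z":0.1,"rx":0,"ry":0,"rz":0,"jaw":0}
    - {"x":0,"y":0,"z":0.1,"rx":0,"ry":0,"rz":0,"jaw":0}
    - {"x":0,"y":0,"z":0.1,"rx":0,"ry":0,"rz":0,"jaw":0}
    - {"x":0,"y":0,"z":0.1,"rx":0,"ry":0,"rz":0,"jaw":0}

```text
clock: 10.15
tool_pos: [0.4772, 0.1501, 0.1362]
eef_rot: [0.374, 0.927, 0.0, -0.0]
contact_force: [-0.8, 0.4, 1.5]
opening: 0.18
finger_force: 39.9
```

send_rows:
  motion:
    - {"x":0,"y":0,"z":0.1,"rx":0,"ry":0,"rz":0,"jaw":0}
    - {"x":0,"y":0,"z":0.1,"rx":0,"ry":0,"rz":0,"jaw":0}
    - {"x":0,"y":0,"z":0.1,"rx":0,"ry":0,"rz":0,"jaw":0}
    - {"x":0,"y":0,"z":0.1,"rx":0,"ry":0,"rz":0,"jaw":0}
    - {"x":0,"y":0,"z":0.1,"rx":0,"ry":0,"rz":0,"jaw":0}

```text
clock: 10.65
tool_pos: [0.4772, 0.1501, 0.1314]
eef_rot: [0.374, 0.927, 0.0, 0.0]
contact_force: [-1.7, -1.0, 5.8]
opening: 0.175
finger_force: 39.9
```

```bash
python3 -c "
from h import *
go(.477,.150,.125,2.38)"
```

```text
t 10.65 pos [0.4772 0.1501 0.1314] yaw 2.375 tilt [ 0.  0. -1.] shift cm [ 0.01 -0.02  0.64] rz -0.0052378754092492485 F [-1.7 -1.   5.8] M [-0.12  0.4   0.03] open 0.175 q7 0.22 ff 39.9394146585837
```

send_rows:
  motion:
    - {"x":0,"y":0,"z":0.1,"rx":0,"ry":0,"rz":0,"jaw":0}
    - {"x":0,"y":0,"z":0.1,"rx":0,"ry":0,"rz":0,"jaw":0}
    - {"x":0,"y":0,"z":0.1,"rx":0,"ry":0,"rz":0,"jaw":0}
    - {"x":0,"y":0,"z":0.1,"rx":0,"ry":0,"rz":0,"jaw":0}
    - {"x":0,"y":0,"z":0.05,"rx":0,"ry":0,"rz":0,"jaw":0}

```text
clock: 11.15
tool_pos: [0.4772, 0.15, 0.1272]
eef_rot: [0.374, 0.927, 0.0, 0.0]
contact_force: [-2.1, -0.7, 10.2]
opening: 0.175
finger_force: 39.9
```

```bash
python3 -c "
from h import *
go(.477,.150,.125,1.328)"
```

```text
t 11.15 pos [0.4772 0.15   0.1272] yaw 2.375 tilt [ 0. -0. -1.] shift cm [ 0.01 -0.02  0.22] rz 1.046772949538055 F [-2.1 -0.7 10.2] M [-0.15  0.52  0.04] open 0.175 q7 0.22 ff 39.93887876160443
```

The lugs are about 3–4 mm above full depth, below the ledge. Twisting clockwise in small steps (tool +rz).

send_rows:
  motion:
    - {"x":0,"y":0,"z":0,"rx":0,"ry":0,"rz":0.04,"jaw":0}
    - {"x":0,"y":0,"z":0,"rx":0,"ry":0,"rz":0.05,"jaw":0}
    - {"x":0,"y":0,"z":0,"rx":0,"ry":0,"rz":0.05,"jaw":0}
    - {"x":0,"y":0,"z":0,"rx":0,"ry":0,"rz":0.05,"jaw":0}
    - {"x":0,"y":0,"z":0,"rx":0,"ry":0,"rz":0.05,"jaw":0}

```text
clock: 11.65
tool_pos: [0.4771, 0.1507, 0.1272]
eef_rot: [0.483, 0.876, 0.0, -0.0]
contact_force: [-3.0, 1.1, 9.2]
opening: 0.178
finger_force: 39.9
```

```bash
python3 -c "
from h import *
go(.477,.150,.125,1.328)"
```

```text
t 11.65 pos [0.4771 0.1507 0.1272] yaw 2.134 tilt [ 0.     0.001 -1.   ] shift cm [-0.06 -0.05  0.22] rz 0.805743014648094 F [-3.   1.1  9.2] M [0.08 0.59 0.12] open 0.178 q7 0.08 ff 39.94471691083163
```

send_rows:
  motion:
    - {"x":0,"y":0,"z":0.03,"rx":0,"ry":0,"rz":0.06,"jaw":0}
    - {"x":0,"y":0,"z":0,"rx":0,"ry":0,"rz":0.06,"jaw":0}
    - {"x":0,"y":0,"z":0,"rx":0,"ry":0,"rz":0.06,"jaw":0}
    - {"x":0,"y":0,"z":0,"rx":0,"ry":0,"rz":0.06,"jaw":0}
    - {"x":0,"y":0,"z":0,"rx":0,"ry":0,"rz":0.06,"jaw":0}

```text
clock: 12.15
tool_pos: [0.4773, 0.1507, 0.127]
eef_rot: [0.609, 0.794, 0.001, -0.0]
contact_force: [-2.8, 0.4, 9.5]
opening: 0.175
finger_force: 39.9
```

send_rows:
  motion:
    - {"x":0,"y":0,"z":0,"rx":0,"ry":0,"rz":0.06,"jaw":0}
    - {"x":0,"y":0,"z":0,"rx":0,"ry":0,"rz":0.06,"jaw":0}
    - {"x":0,"y":0,"z":0,"rx":0,"ry":0,"rz":0.06,"jaw":0}
    - {"x":0,"y":0,"z":0,"rx":0,"ry":0,"rz":0.06,"jaw":0}
    - {"x":0,"y":0,"z":0,"rx":0,"ry":0,"rz":0.04,"jaw":0}

```text
clock: 12.65
tool_pos: [0.4775, 0.1506, 0.127]
eef_rot: [0.713, 0.701, 0.001, 0.0]
contact_force: [-2.5, 0.3, 8.6]
opening: 0.177
finger_force: 39.9
```

```bash
python3 -c "
from h import *
go(.477,.150,.125,1.328)"
```

```text
t 12.65 pos [0.4775 0.1506 0.127 ] yaw 1.554 tilt [ 0.001  0.001 -1.   ] shift cm [-0.06 -0.05  0.2 ] rz 0.2255503319419052 F [-2.5  0.3  8.6] M [-0.04  0.49  0.07] open 0.177 q7 -0.26 ff 39.944480122067034
```

send_rows:
  motion:
    - {"x":0,"y":0,"z":0.06,"rx":0,"ry":0,"rz":0.03,"jaw":0}
    - {"x":0,"y":0,"z":0,"rx":0,"ry":0,"rz":0.04,"jaw":0}
    - {"x":0,"y":0,"z":0,"rx":0,"ry":0,"rz":0.04,"jaw":0}
    - {"x":0,"y":0,"z":0,"rx":0,"ry":0,"rz":0.04,"jaw":0}
    - {"x":0,"y":0,"z":0,"rx":0,"ry":0,"rz":0.03,"jaw":0}

```text
clock: 13.15
tool_pos: [0.4775, 0.1507, 0.1264]
eef_rot: [0.773, 0.634, 0.001, -0.0]
contact_force: [-2.3, 1.1, 10.3]
opening: 0.179
finger_force: 39.9
```

```bash
python3 -c "
from h import *
go(.477,.150,.125,1.328)"
```

```text
t 13.15 pos [0.4775 0.1507 0.1264] yaw 1.374 tilt [ 0.001  0.001 -1.   ] shift cm [-0.07 -0.03  0.14] rz 0.04636617228849804 F [-2.3  1.1 10.3] M [0.   0.55 0.09] open 0.179 q7 -0.36 ff 39.94642208330333
```

send_rows:
  motion:
    - {"x":0,"y":0,"z":0,"rx":0,"ry":0,"rz":0.02,"jaw":0}
    - {"x":0,"y":0,"z":0,"rx":0,"ry":0,"rz":0.02,"jaw":0}
    - {"x":0,"y":0,"z":0,"rx":0,"ry":0,"rz":0.02,"jaw":0}
    - {"x":0,"y":0,"z":0,"rx":0,"ry":0,"rz":0,"jaw":0}
    - {"x":0,"y":0,"z":0,"rx":0,"ry":0,"rz":0,"jaw":0}

```text
clock: 13.65
tool_pos: [0.4775, 0.1506, 0.1264]
eef_rot: [0.791, 0.611, 0.001, -0.0]
contact_force: [-2.6, 1.0, 9.4]
opening: 0.177
finger_force: 39.9
```

```bash
python3 -c "
from h import *
go(.477,.150,.125,1.328)"
```

```text
t 13.65 pos [0.4775 0.1506 0.1264] yaw 1.316 tilt [ 0.001  0.001 -1.   ] shift cm [-0.07 -0.03  0.14] rz -0.012458945433048818 F [-2.6  1.   9.4] M [-0.01  0.54  0.01] open 0.177 q7 -0.39 ff 39.94141808710992
```

No stop felt yet, so I go on in small steps.

send_rows:
  motion:
    - {"x":0,"y":0,"z":0,"rx":0,"ry":0,"rz":0.015,"jaw":0}
    - {"x":0,"y":0,"z":0,"rx":0,"ry":0,"rz":0.015,"jaw":0}
    - {"x":0,"y":0,"z":0,"rx":0,"ry":0,"rz":0.01,"jaw":0}
    - {"x":0,"y":0,"z":0,"rx":0,"ry":0,"rz":0,"jaw":0}
    - {"x":0,"y":0,"z":0,"rx":0,"ry":0,"rz":0,"jaw":0}

```text
clock: 14.15
tool_pos: [0.4775, 0.1506, 0.1264]
eef_rot: [0.803, 0.596, 0.001, -0.0]
contact_force: [-2.2, 0.1, 10.2]
opening: 0.176
finger_force: 39.9
```

```bash
python3 -c "
from h import *
go(.477,.150,.125,1.328)"
```

```text
t 14.15 pos [0.4775 0.1506 0.1264] yaw 1.276 tilt [ 0.001  0.001 -1.   ] shift cm [-0.08 -0.03  0.14] rz -0.052205097875072326 F [-2.2  0.1 10.2] M [-0.01  0.51  0.1 ] open 0.176 q7 -0.42 ff 39.94755528867245
```

send_rows:
  motion:
    - {"x":0,"y":0,"z":0,"rx":0,"ry":0,"rz":0.015,"jaw":0}
    - {"x":0,"y":0,"z":0,"rx":0,"ry":0,"rz":0.015,"jaw":0}
    - {"x":0,"y":0,"z":0,"rx":0,"ry":0,"rz":0.01,"jaw":0}
    - {"x":0,"y":0,"z":0,"rx":0,"ry":0,"rz":0,"jaw":0}
    - {"x":0,"y":0,"z":0,"rx":0,"ry":0,"rz":0,"jaw":0}

```text
clock: 14.65
tool_pos: [0.4769, 0.151, 0.1264]
eef_rot: [0.815, 0.58, 0.0, -0.001]
contact_force: [-3.3, 1.4, 10.3]
opening: 0.176
finger_force: 40.0
```

```bash
python3 -c "
from h import *
go(.477,.150,.125,1.328)"
```

```text
t 14.65 pos [0.4769 0.151  0.1264] yaw 1.237 tilt [-0.     0.001 -1.   ] shift cm [-0.09  0.04  0.14] rz -0.09088203191751187 F [-3.3  1.4 10.3] M [0.14 0.73 0.2 ] open 0.176 q7 -0.44 ff 40.01017038244754
```

send_rows:
  motion:
    - {"x":0,"y":0,"z":0,"rx":0,"ry":0,"rz":0.015,"jaw":0}
    - {"x":0,"y":0,"z":0,"rx":0,"ry":0,"rz":0,"jaw":0}
    - {"x":0,"y":0,"z":0,"rx":0,"ry":0,"rz":0,"jaw":0}
    - {"x":0,"y":0,"z":0,"rx":0,"ry":0,"rz":0,"jaw":0}
    - {"x":0,"y":0,"z":0,"rx":0,"ry":0,"rz":0,"jaw":0}

```text
clock: 15.15
tool_pos: [0.4768, 0.151, 0.1264]
eef_rot: [0.819, 0.574, 0.0, -0.001]
contact_force: [-3.4, 0.9, 10.0]
opening: 0.177
finger_force: 40.2
```

```bash
python3 -c "
from h import *
go(.477,.150,.125,1.328)"
```

```text
t 15.15 pos [0.4768 0.151  0.1264] yaw 1.223 tilt [-0.     0.001 -1.   ] shift cm [-0.09  0.05  0.14] rz -0.10463471718981587 F [-3.4  0.9 10. ] M [0.08 0.75 0.58] open 0.177 q7 -0.45 ff 40.20839519798756
```

The hard stop is reached at 0.58 N m. I back off slightly and let the spring lift it into the notches under control.

send_rows:
  motion:
    - {"x":0,"y":0,"z":0,"rx":0,"ry":0,"rz":-0.02,"jaw":0}
    - {"x":0,"y":0,"z":-0.1,"rx":0,"ry":0,"rz":0,"jaw":0}
    - {"x":0,"y":0,"z":-0.1,"rx":0,"ry":0,"rz":0,"jaw":0}
    - {"x":0,"y":0,"z":-0.1,"rx":0,"ry":0,"rz":0,"jaw":0}
    - {"x":0,"y":0,"z":-0.1,"rx":0,"ry":0,"rz":0,"jaw":0}

```text
clock: 15.65
tool_pos: [0.4769, 0.1509, 0.1299]
eef_rot: [0.813, 0.582, 0.0, -0.001]
contact_force: [-2.8, 2.1, 3.3]
opening: 0.176
finger_force: 40.0
```

```bash
python3 -c "
from h import *
go(.477,.150,.125,1.328)"
```

```text
t 15.65 pos [0.4769 0.1509 0.1299] yaw 1.241 tilt [-0.001  0.001 -1.   ] shift cm [-0.09  0.04  0.49] rz -0.08668195114968213 F [-2.8  2.1  3.3] M [0.46 0.62 0.15] open 0.176 q7 -0.44 ff 39.970562872476876
```

send_rows:
  motion:
    - {"x":0,"y":0,"z":-0.1,"rx":0,"ry":0,"rz":0,"jaw":0}
    - {"x":0,"y":0,"z":0,"rx":0,"ry":0,"rz":0,"jaw":0}
    - {"x":0,"y":0,"z":0,"rx":0,"ry":0,"rz":0,"jaw":0}
    - {"x":0,"y":0,"z":0,"rx":0,"ry":0,"rz":0,"jaw":0}
    - {"x":0,"y":0,"z":0,"rx":0,"ry":0,"rz":0,"jaw":0}

```text
clock: 16.15
tool_pos: [0.4769, 0.1507, 0.1308]
eef_rot: [0.814, 0.581, -0.0, -0.0]
contact_force: [-3.4, 3.9, 4.8]
opening: 0.18
finger_force: 40.0
```

```bash
python3 -c "
from h import *
go(.477,.150,.125,1.328)"
```

```text
t 16.15 pos [0.4769 0.1507 0.1308] yaw 1.241 tilt [-0.001  0.001 -1.   ] shift cm [-0.07  0.03  0.58] rz -0.08737408863779006 F [-3.4  3.9  4.8] M [0.86 0.8  0.21] open 0.18 q7 -0.44 ff 39.986869362182915
```

send_rows:
  motion:
    - {"x":0.05,"y":-0.08,"z":0,"rx":0,"ry":0,"rz":0,"jaw":0}
    - {"x":0,"y":0,"z":0,"rx":0,"ry":0,"rz":0,"jaw":0}
    - {"x":0,"y":0,"z":-0.05,"rx":0,"ry":0,"rz":0,"jaw":0}
    - {"x":0,"y":0,"z":0,"rx":0,"ry":0,"rz":0,"jaw":0}
    - {"x":0,"y":0,"z":0,"rx":0,"ry":0,"rz":0,"jaw":0}

```text
clock: 16.65
tool_pos: [0.4768, 0.1509, 0.1313]
eef_rot: [0.814, 0.581, 0.0, 0.0]
contact_force: [-1.8, 3.0, 2.8]
opening: 0.178
finger_force: 40.0
```

```bash
python3 -c "
from h import *
go(.477,.150,.125,1.328)"
```

```text
t 16.65 pos [0.4768 0.1509 0.1313] yaw 1.24 tilt [ 0.  0. -1.] shift cm [-0.08  0.05  0.63] rz -0.08815259249941221 F [-1.8  3.   2.8] M [0.65 0.51 0.23] open 0.178 q7 -0.44 ff 39.981560222804546
```

By the height, about +8 mm, the lugs are already in the notches. Relaxing the lateral load, then releasing.

send_rows:
  motion:
    - {"x":0.04,"y":-0.03,"z":0,"rx":0,"ry":0,"rz":0,"jaw":0}
    - {"x":0,"y":0,"z":0,"rx":0,"ry":0,"rz":0,"jaw":0}
    - {"x":0,"y":0,"z":0,"rx":0,"ry":0,"rz":0,"jaw":0}
    - {"x":0,"y":0,"z":0,"rx":0,"ry":0,"rz":0,"jaw":0}
    - {"x":0,"y":0,"z":0,"rx":0,"ry":0,"rz":0,"jaw":0}
  grip_force: 5

```text
clock: 17.15
tool_pos: [0.4766, 0.1509, 0.1313]
eef_rot: [0.814, 0.581, -0.0, 0.0]
contact_force: [-1.3, 0.6, 2.5]
opening: 0.179
finger_force: 5.0
```

send_rows:
  motion:
    - {"x":0,"y":0,"z":0,"rx":0,"ry":0,"rz":0,"jaw":3}
    - {"x":0,"y":0,"z":0,"rx":0,"ry":0,"rz":0,"jaw":4}
    - {"x":0,"y":0,"z":0,"rx":0,"ry":0,"rz":0,"jaw":5}
    - {"x":0,"y":0,"z":0,"rx":0,"ry":0,"rz":0,"jaw":5}
    - {"x":0,"y":0,"z":0,"rx":0,"ry":0,"rz":0,"jaw":5}

```text
clock: 17.65
tool_pos: [0.4766, 0.1512, 0.1313]
eef_rot: [0.814, 0.581, 0.0, 0.0]
contact_force: [0.2, -0.2, -0.6]
opening: 0.568
finger_force: 0.0
```

Run:
```python
from h import *
go(.477,.150,.125,1.328)
s=snap('side');cv2.imwrite('pics/c3.png',cv2.resize(s['img'][140:250,160:290],None,fx=5,fy=5,interpolation=2)[:,:,::-1])
```

```text
t 17.65 pos [0.4766 0.1512 0.1313] yaw 1.24 tilt [ 0. -0. -1.] shift cm [-0.1   0.07  0.63] rz -0.0883009653227873 F [ 0.2 -0.2 -0.6] M [-0.04  0.07  0.01] open 0.568 q7 -0.44 ff 0.0
```

View pics/c3.png

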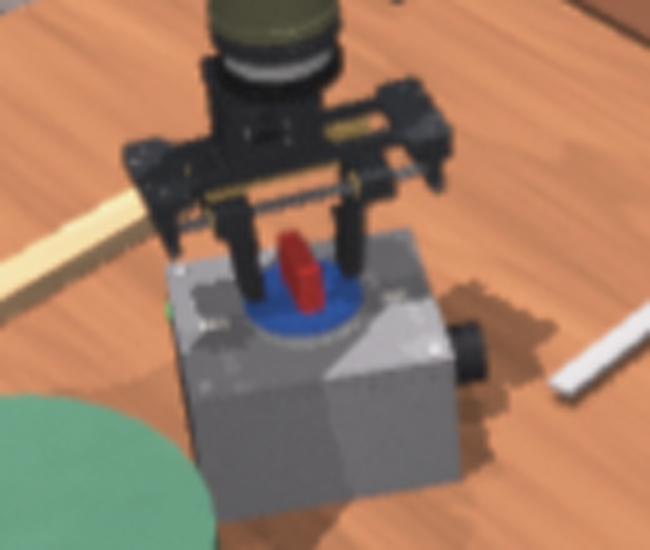

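The crop shows the cartridge upright in the port, flange at (303,300), with the open jaws clear of the handle. Flange at +9 and +6 can't be told apart here, so I check the lock by feel: regrip lightly and turn back a little.

send_rows:
  motion:
    - {"x":0,"y":0,"z":0,"rx":0,"ry":0,"rz":0,"jaw":2.5}
    - {"x":0,"y":0,"z":0,"rx":0,"ry":0,"rz":0,"jaw":1}
    - {"x":0,"y":0,"z":0,"rx":0,"ry":0,"rz":0,"jaw":0}
    - {"x":0,"y":0,"z":0,"rx":0,"ry":0,"rz":0,"jaw":0}
    - {"x":0,"y":0,"z":0,"rx":0,"ry":0,"rz":0,"jaw":0}
  grip_force: 20

```text
clock: 18.2
tool_pos: [0.4766, 0.1513, 0.1313]
eef_rot: [0.814, 0.581, 0.0, 0.0]
contact_force: [0.2, -0.3, 0.1]
opening: 0.182
finger_force: 20.0
```

send_rows:
  motion:
    - {"x":0,"y":0,"z":0,"rx":0,"ry":0,"rz":-0.03,"jaw":0}
    - {"x":0,"y":0,"z":0,"rx":0,"ry":0,"rz":-0.03,"jaw":0}
    - {"x":0,"y":0,"z":0,"rx":0,"ry":0,"rz":-0.03,"jaw":0}
    - {"x":0,"y":0,"z":0,"rx":0,"ry":0,"rz":-0.03,"jaw":0}
    - {"x":0,"y":0,"z":0,"rx":0,"ry":0,"rz":0,"jaw":0}

```text
clock: 18.7
tool_pos: [0.4765, 0.1513, 0.1313]
eef_rot: [0.777, 0.629, 0.0, -0.0]
contact_force: [-0.6, -0.1, -0.6]
opening: 0.181
finger_force: 20.0
```

```bash
python3 -c "
from h import *
go(.477,.150,.125,1.328)"
```

```text
t 18.7 pos [0.4765 0.1513 0.1313] yaw 1.361 tilt [-0.  0. -1.] shift cm [-0.11  0.07  0.63] rz 0.033025291579928506 F [-0.6 -0.1 -0.6] M [-0.07  0.1  -0.01] open 0.181 q7 -0.37 ff 19.989971718750894
```

send_rows:
  motion:
    - {"x":0,"y":0,"z":0,"rx":0,"ry":0,"rz":-0.02,"jaw":0}
    - {"x":0,"y":0,"z":0,"rx":0,"ry":0,"rz":-0.02,"jaw":0}
    - {"x":0,"y":0,"z":0,"rx":0,"ry":0,"rz":-0.02,"jaw":0}
    - {"x":0,"y":0,"z":0,"rx":0,"ry":0,"rz":0,"jaw":0}
    - {"x":0,"y":0,"z":0,"rx":0,"ry":0,"rz":0,"jaw":0}

```text
clock: 19.2
tool_pos: [0.4765, 0.1512, 0.1313]
eef_rot: [0.759, 0.651, -0.0, -0.0]
contact_force: [0.1, 0.9, 0.3]
opening: 0.183
finger_force: 20.4
```

```bash
python3 -c "
from h import *
go(.477,.150,.125,1.328)"
```

```text
t 19.2 pos [0.4765 0.1512 0.1313] yaw 1.419 tilt [-0.  0. -1.] shift cm [-0.11  0.07  0.63] rz 0.09098739414403578 F [0.1 0.9 0.3] M [-0.    0.16 -0.49] open 0.183 q7 -0.34 ff 20.352543415501714
```

Turning back is blocked at −0.49 N m after about 0.15 rad, which matches the play of the notch, so it is locked. I return to mid-play, release and retreat upward.

send_rows:
  motion:
    - {"x":0,"y":0,"z":0,"rx":0,"ry":0,"rz":0.04,"jaw":0}
    - {"x":0,"y":0,"z":0,"rx":0,"ry":0,"rz":0.04,"jaw":0}
    - {"x":0,"y":0,"z":0,"rx":0,"ry":0,"rz":0,"jaw":0}
    - {"x":0,"y":0,"z":0,"rx":0,"ry":0,"rz":0,"jaw":3}
    - {"x":0,"y":0,"z":0,"rx":0,"ry":0,"rz":0,"jaw":5}
  grip_force: 5

```text
clock: 19.7
tool_pos: [0.4766, 0.1514, 0.1313]
eef_rot: [0.784, 0.621, 0.0, 0.0]
contact_force: [0.3, -0.3, 0.4]
opening: 0.341
finger_force: 0.0
```

send_rows:
  motion:
    - {"x":0,"y":0,"z":0,"rx":0,"ry":0,"rz":0,"jaw":5}
    - {"x":0,"y":0,"z":0,"rx":0,"ry":0,"rz":0,"jaw":5}
    - {"x":0,"y":0,"z":0,"rx":0,"ry":0,"rz":0,"jaw":5}
    - {"x":0,"y":0,"z":-0.5,"rx":0,"ry":0,"rz":0,"jaw":5}
    - {"x":0,"y":0,"z":-1.5,"rx":0,"ry":0,"rz":0,"jaw":5}

```text
clock: 20.2
tool_pos: [0.4757, 0.1511, 0.1509]
eef_rot: [0.784, 0.621, -0.001, -0.0]
contact_force: [0.5, -0.7, 0.3]
opening: 0.569
finger_force: 0.0
```

send_rows:
  motion:
    - {"x":0,"y":0,"z":-3,"rx":0,"ry":0,"rz":0,"jaw":5}
    - {"x":0,"y":0,"z":-3,"rx":0,"ry":0,"rz":0,"jaw":5}
    - {"x":0,"y":0,"z":-3,"rx":0,"ry":0,"rz":0,"jaw":5}
    - {"x":0,"y":0,"z":-3,"rx":0,"ry":0,"rz":0,"jaw":5}
    - {"x":0,"y":0,"z":0,"rx":0,"ry":0,"rz":0,"jaw":5}

```text
clock: 20.7
tool_pos: [0.4787, 0.1517, 0.2751]
eef_rot: [0.784, 0.621, 0.004, 0.001]
contact_force: [0.1, -0.6, -1.0]
opening: 0.573
finger_force: 0.0
```

Run:
```python
from h import *
go(.477,.150,.25,1.328)
s=snap('side','s4.png')
for n in blobs(mask(s,174,6,130),40)[0]+blobs(mask(s,100,125),40)[0]+blobs(mask(s,22,32,130),60)[0]:print(n)
```

```text
t 20.7 pos [0.4787 0.1517 0.2751] yaw 1.34 tilt [ 0.007  0.003 -1.   ] shift cm [-0.22 -0.14  2.51] rz 0.011532908979446699 F [ 0.1 -0.6 -1. ] M [-0.03  0.09  0.  ] open 0.573 q7 -0.44 ff 0.0
(1, np.int32(239), [296, 179, 25, 22], array([308.5, 188.6]))
(2, np.int32(93), [215, 186, 10, 16], array([219.5, 193.4]))
(3, np.int32(70), [360, 220, 10, 9], array([364.6, 224.1]))
(4, np.int32(149), [383, 263, 15, 16], array([389.7, 270.3]))
(5, np.int32(172), [331, 308, 13, 22], array([336.8, 318.6]))
(1, np.int32(201), [209, 192, 23, 15], array([219.9, 200.2]))
(1, np.int32(334), [354, 232, 18, 34], array([362.2, 245.6]))
```

View pics/s4.png

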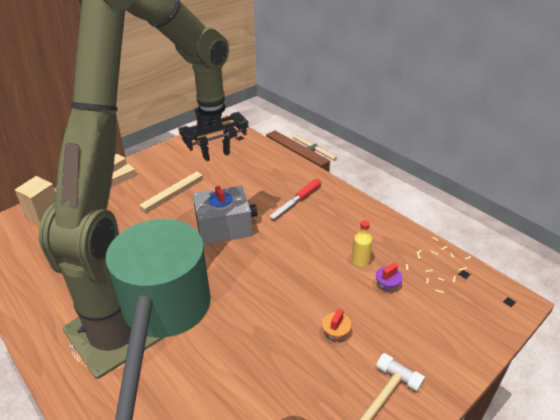

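The picture shows the cartridge upright in the port at (220,198) with the gripper clear above it. The chisel (308,189), bottle (364,224) and lath (172,190) have not moved.

```bash
python3 -c "
from plant import *
print(finish_job())"
```

```text
the job is handed in; nothing more can be done
None
```

The cartridge is fitted in the extractor port, twisted clockwise to the hard stop and let go; a light turn back by hand of the gripper was blocked, so it is locked, and the job is handed in (the hand-in returned no verdict) with the chisel, bottle and strip of wood unmoved.

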